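Run the ring carrier round the L-slot into the engraver

TASK

Load the ring engraver: with the fingertips push the blue ring carrier along the L-shaped slot to the corner, then round it and along the second leg until it is fully home at the end of the slot, in front of the brass nozzle. Do not squeeze, ram, lift or tip it, never touch the gold ring on top, leave the other things on the bench undisturbed, and finish clear of everything.

Things in the scene. Friction and masses are not known exactly. Their poses are not given: they have to be found in the camera images.
- gate: engraver and its aluminium loading plate, one fixed piece, turned up to 0.4 rad. Origin: bench level under the plate's middle. Plate 240 mm (x) by 210 mm (y), flat top 28 mm above the bench, with an L-shaped slot 18 mm wide, 16 mm deep: first leg 120 mm along +x (away from the robot), second leg 95 mm along -y (to the robot's right). See the slot points for its ends
- carrier: ring carrier, 0.35 to 0.56 kg: blue disc 56 mm across, 18 mm thick, sliding on the plate with a 14 mm pin, 13 mm long, under it in the slot; a dark stub on top to 38 mm above the plate. Origin: on its axis at the disc's underside (the plate's top). Free to spin, its turn does not matter. Slides with 1 to 2 N, stays where left; starts 0 to 35 mm past slot_start
- ring: plain gold ring on the carrier, 21 mm across, 26 to 32 mm above the plate, carried by the carrier; not to be touched. Its origin coincides with the carrier's
- slot_start (a point): point on the plate's top: where the carrier's axis is when its pin meets the near end of the first leg (the slot ends 7 mm past it)
- slot_corner (a point): point on the plate's top where the centre lines of the two legs meet; the slot's outer walls lie 9 mm past it, so the pin stops 2 mm past it
- slot_home (a point): point on the plate's top where the carrier's axis is when its pin meets the end of the second leg: fully home (the pin has 2 mm play to either side in the slot)
- loupe: folding loupe, dark 24 mm round barrel 22 mm tall with a bright steel cover reaching 39 mm to its -x, standing on the loading plate inside the bend of the slot; bystander, origin under the barrel
- graver_plain: graver lying on the bench to the left of the plate: pale wooden bulb handle 34 mm across, steel blade, 130 mm long overall along its x axis (handle at -x); bystander, origin under the ferrule
- graver_yellow: the same kind of graver with a yellow shank, lying to the right of the plate on the robot's side; bystander, origin under the ferrule
- wood_disc: pale wooden disc, 38 mm across, 7 mm thick, on the bench near the plate's right near corner; bystander, origin under its centre
- ring_tray: wooden tray 90 x 120 x 22 mm holding stone-set rings, beyond the plate; bystander, origin under its centre
- jar: small jar 44 mm across, 55 mm tall, black lid, beyond the plate; bystander, origin under its centre
- handpiece: dark steel and brass rotary handpiece, 166 mm long along its x axis, up to 37 mm tall, lying on two black rests, left of the plate; bystander, origin between the rests at bench level
- nozzle (a point): tip of the engraver's brass nozzle, 22 mm across, 57 mm above the bench, 47 mm past slot_home, pointing back at it. The white housing, 150 mm along the plate's x, 130 mm deep, 125 mm tall, begins 38 mm behind the tip
Mind the look-alikes: they are no part of the job. Several things have the shape of the carrier; the one meant has the colours described above.

How it is judged:
On the way:
1. the carrier has been pushed along the first leg to the corner (within 4 mm) (x of carrier in the frame of gate above 0.051 m and y of carrier in the frame of gate above 0.03 m).
At the end, for the whole second after the job is handed in: the carrier sits flat on the plate (height within 2 mm, tilt below 0.05 rad), pin in the slot, at rest, within 3 mm of the end of the second leg (y of carrier in the frame of gate between -0.058 and -0.052 m and x of carrier in the frame of gate between 0.0515 and 0.0585 m and z of carrier in the frame of gate between 0.026 and 0.03 m and angle between carrier's own z axis and vertical below 0.05 rad and linear speed of carrier below 0.01 m/s); the robot touches nothing.
It fails at once if the carrier is lifted more than 5 mm off the plate (z of carrier in the frame of gate above 0.033 m).
It fails at once if the carrier is tipped by more than 0.2 rad (angle between carrier's own z axis and vertical above 0.2 rad).
It fails at once if the carrier is squeezed or rammed (over 35 N) (contact force between the fingers and carrier above 35 N).
It fails at once if the gold ring is touched (contact force between any of the fingers, the arm and ring above 0.3 N).
It fails at once if a bystander is moved by more than 15 mm or tipped (distance of any of loupe, graver_plain, graver_yellow, wood_disc, ring_tray, jar, handpiece from where it was at the start of the episode above 0.015 m or angle between any of loupe, graver_plain, graver_yellow, wood_disc, ring_tray, jar, handpiece's own z axis and vertical above 0.3 rad).
It also fails if it takes over 48 s, if anything falls off the work surface, if the arm or the gripper's body presses on something with over 40 N, if the wrist force passes 120 N, or if a joint passes its speed limit or range.

ROBOT

A 7-joint arm with a two-finger parallel gripper is mounted at the origin on the work surface. World frame = base frame: x ahead of the robot, y to its left, z up, the work surface at z = 0. Lengths are in m, angles in rad, forces in N, time in s.
With the tool pointing down it reaches from about 0.425 to 0.875 m from the base axis. Payload 4.7 kg.
Tool frame: the origin (TCP) lies midway between the tips of the shut fingers; the grasp point (between the pads) lies 19 mm behind it; z points along the fingers, y is the line along which they close (so a half turn about z gives the same grasp; the last joint's range is limited). The gripper opens to 87 mm and grips with 3 to 60 N. Pads are 19 mm wide; open, the fingers measure 117 mm over their backs; the gripper's body (75 mm by 190 mm) begins 51 mm behind the grasp point.
Start: joints at [-1.234, 0.321, -0.07, 1.45, 0.023, 1.371, -0.057], TCP at [0.206, 0.616, 0.223] pointing down, gripper open.
Joint ranges: [-2.86, 2.86], [-0.3, 2.09], [-1.38, 1.24], [0.06, 2.45], [-1.56, 4.7], [0.09, 2.05], [-2.69, 2.69]. Speed limits (rad/s): [2.57, 2.57, 3.14, 3.14, 3.14, 3.14, 3.14].

INTERFACE

Orientations are given as a unit quaternion [w, x, y, z].
In Python, from station import ctrl, get_image gives the robot as it stands.
- The arm moves only by the tool drive_tool, never from a script. Its argument "moves" is a list of rows, each a list of 7 numbers: the opening, from 0 (shut) to 1 (fully open), then the shift along the world's x, y, z in mm, then the turn, a rotation vector about the world's x, y, z in rad. In form: [[fingers, x, y, z, ax, ay, az], ...]. A call has 1 to 5 rows; each row is the pose to reach, as a shift and turn from the pose commanded when the call began; what a row does not reach only later rows make up. A row lasts 1/12 s, in which the tool goes at most 41.7 mm and 7.16 degrees, less where a joint would pass 70% of its speed; a pose out of reach is approached as far as the arm can. A call with a gripper value outside its range is refused whole. The fingers move at their own pace and stop on an object; "squeeze" is the grip in N (left out, the last holds). Time passes only in rows, so rows that repeat a pose let the fingers close. It gives the time, the measured TCP pose, the force, the opening and the grip force at its end, in the units of the state.
- ctrl.state(): the state, without advancing time (a new reading comes with each control period).
- get_image(name): name is "side" or "top"; returns a dict with "frame" (400x640x3 uint8, red, green, blue), "camera_matrix" (3x3 intrinsics, pixels), "dist" ([k1, k2, p1, p2, k3] as OpenCV has them; the pictures are not rectified), "extrinsics" (4x4, takes a point from world to camera coordinates). Camera axes: x right, y down, z forward; pixel columns grow to the right and rows downward; lengths in m; the calibration is good to about 2 mm. A picture is of the moment at which its call begins. There is no depth.
- ctrl.finish_job(): hands the job in; it is judged then, once.
The state is a dict: "t": time; "joint_positions": joint angles; "qvel": joint speeds; "joint_torque": joint torques, N m; "tcp_pos": TCP position; "tool_rot": TCP orientation; "wrist_force": force on the tool from outside, world axes, zero at the start; "moment": the same for the moment, N m; "finger_gap": opening from 0.0 (shut) to 1.0 (fully open); "finger_force": force on a finger pad.
Only numpy, scipy, OpenCV 4.12 (cv2) and the standard library are available. Lean on these libraries where they do the work, as an engineer would, in place of code of your own. Each camera call takes 0.05 s, during which the arm holds its last target. There are 200 camera calls.

## Working session

There is one attempt and no reset: what is moved stays moved. The work goes in short steps, Python scripts to look and compute and a tool call to move; the robot and the scene stay as the last step left them, time stands still between calls to the robot, and variables do not carry over. Pictures are saved under pics/ and viewed, at most 10 in all, crops included, and the job is handed in when it is done.

Besides the shell and the picture viewer there is one more tool, called after "Emit:" as name([rows], argument=value, ...), one row to a line, values as JSON. drive_tool: Moves the arm, as the interface text tells. Its arguments: {"type":"object","properties":{"moves":{"type":"array","items":{"type":"array","items":{"type":"number"}}},"squeeze":{"type":"number"}},"required":["moves"]}

```bash
mkdir -p pics
cat > h.py <<'E'
import numpy as np, cv2
from station import ctrl, get_image
def grab(n,fn=None):
    d=get_image(n)
    if fn: cv2.imwrite('pics/'+fn,cv2.cvtColor(d['frame'],cv2.COLOR_RGB2BGR))
    return d
def ray(d,uv):
    K=np.array(d['camera_matrix'],float);E=np.array(d['extrinsics'])
    p=cv2.undistortPoints(np.array(uv,float).reshape(-1,1,2),K,np.array(d['dist'],float)).reshape(-1,2)
    R,t=E[:3,:3],E[:3,3]
    return -R.T@t,np.c_[p,np.ones(len(p))]@R
def onz(d,uv,z):
    o,r=ray(d,uv); return o+r*((z-o[2])/r[:,2])[:,None]
def proj(d,P):
    E=np.array(d['extrinsics'])
    return cv2.projectPoints(np.array(P,float).reshape(-1,1,3),cv2.Rodrigues(E[:3,:3])[0],E[:3,3],np.array(d['camera_matrix'],float),np.array(d['dist'],float))[0].reshape(-1,2)
E
python3 - <<'E'
from h import *
for n in('top','side'):
    d=grab(n,n+'0.png'); print(n,ray(d,[[320,200]]))
print(ctrl.state())
E
```

```text
top (array([0.46800897, 0.06944645, 1.01436531]), array([[ 0.10512197,  0.01426588, -0.99451413]]))
side (array([ 0.35705835, -0.48045647,  0.75065282]), array([[ 0.2402802 ,  0.6211204 , -0.74618602]]))
{'t': 0.1, 'joint_positions': array([-1.23386507,  0.32177808, -0.07006249,  1.45155248,  0.02258705,
        1.37082418, -0.0569164 ]), 'qvel': array([ 1.62759619e-04, -1.80116861e-03,  9.03549382e-05, -1.87382116e-03,
       -8.75263571e-04, -9.54851493e-04, -3.98055128e-04]), 'joint_torque': array([-6.17942101e-05, -4.92572737e+01, -4.05581212e-01, -3.13402104e+01,
       -6.42089825e-02,  3.94428510e-02,  6.05809760e-05]), 'tcp_pos': array([0.20610917, 0.61592348, 0.22155202]), 'tool_rot': array([-9.87627005e-05,  1.60721571e-01,  9.86999386e-01, -8.82359962e-04]), 'wrist_force': array([-0.23604072,  0.27569927, -0.13099316]), 'moment': array([ 0.03661125, -0.03009   ,  0.05906055]), 'finger_force': 0.0, 'finger_gap': 0.997887800678902}
```

View pics/top0.png

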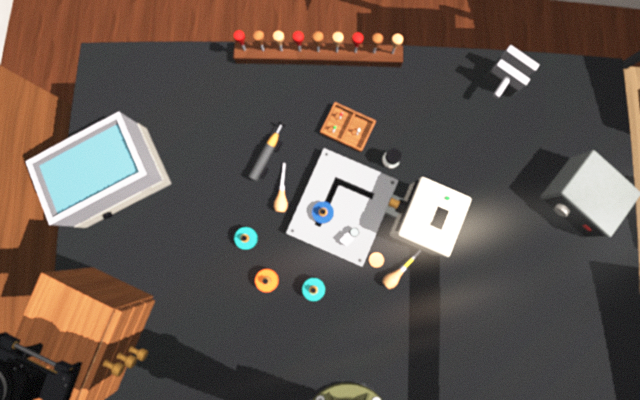

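View pics/side0.png

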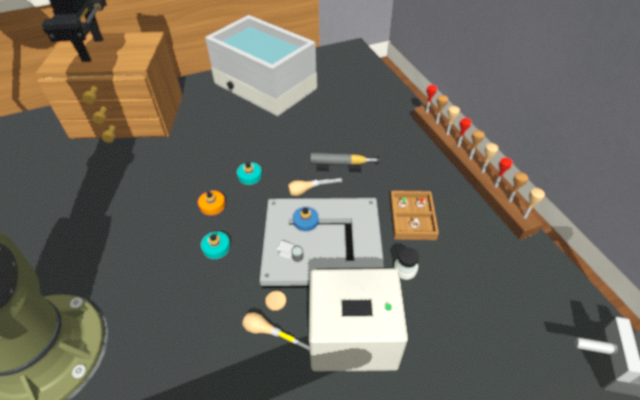

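The top view shows the blue carrier on the plate at (321,211). The look-alikes are cyan at (246,238), cyan at (314,289) and orange at (267,281), all on the bench. I choose the blue one.

Run:
```python
from h import *
d=grab('top');f=d['frame']
hsv=cv2.cvtColor(f,cv2.COLOR_RGB2HSV)
m=cv2.inRange(hsv,(105,120,60),(125,255,255));m[:150]=0;m[280:]=0
n,l,s,c=cv2.connectedComponentsWithStats(m);i=1+s[1:,4].argmax();print('blue top',s[i],c[i],onz(d,[c[i]],0.044))
# plate mask
g=cv2.inRange(hsv,(0,0,110),(180,60,255));r=np.zeros_like(g);r[140:275,275:405]=255
g=cv2.bitwise_and(g,r)
cs,_=cv2.findContours(g,cv2.RETR_EXTERNAL,cv2.CHAIN_APPROX_NONE);k=max(cs,key=cv2.contourArea)
print('area',cv2.contourArea(k))
P=onz(d,k.reshape(-1,2).astype(float),0.028)[:,:2]
rc=cv2.minAreaRect((P*1000).astype(np.float32));print(rc);print(cv2.boxPoints(rc))
o=cv2.cvtColor(f,cv2.COLOR_RGB2BGR)
o=cv2.resize(o[135:285,230:440],None,fx=3.8,fy=3.8,interpolation=cv2.INTER_CUBIC)
cv2.imwrite('pics/c1.png',o)
d=grab('side','s1.png');hsv=cv2.cvtColor(d['frame'],cv2.COLOR_RGB2HSV)
m=cv2.inRange(hsv,(105,120,60),(125,255,255));m[:190]=0;m[250:]=0
n,l,s,c=cv2.connectedComponentsWithStats(m);i=1+s[1:,4].argmax();print('blue side',s[i],c[i],onz(d,[c[i]],0.044))
```

```text
blue top [312 201  21  23 271] [322.12546125 211.95940959] [[0.54051508 0.07718328 0.044     ]]
area 9017.5
((541.912109375, -14.07122802734375), (302.05364990234375, 246.3009033203125), 67.98217010498047)
[[ 371.12415 -107.91475]
 [ 599.4617  -200.25175]
 [ 712.7001    79.77229]
 [ 484.36255  172.1093 ]]
blue side [301 209   1   1   1] [301. 209.] [[0.53729577 0.09960491 0.044     ]]
```

View pics/c1.png

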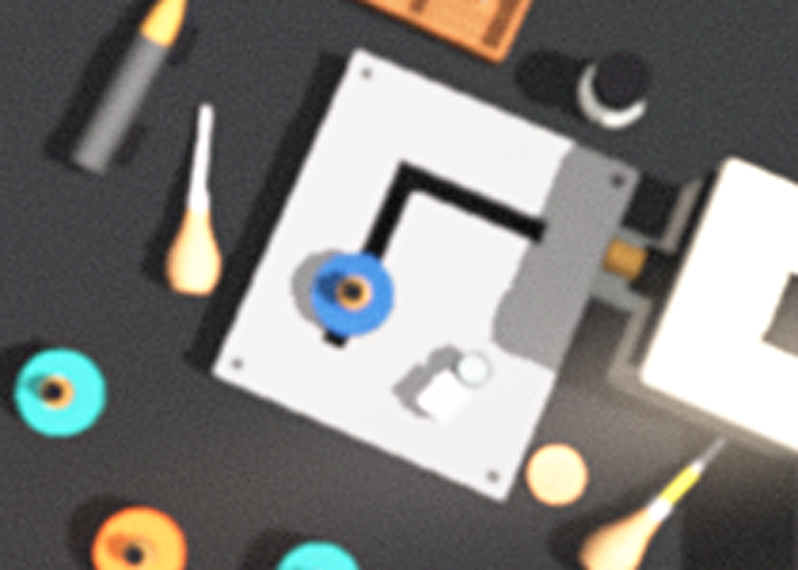

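The crop confirms the blue carrier with a gold ring at crop pixel (352,292). The slot's corner is at (400,160) and its ends are at (335,345) and (545,235). The loupe is at (460,380). Plate corners are (358,50), (640,175), (505,500) and (213,375).

```bash
cat >> h.py <<'E'
def loc(p,o,yaw):
    c,s=np.cos(yaw),np.sin(yaw); q=np.array(p)[...,:2]-o; return q@np.array([[c,-s],[s,c]])
def wor(p,o,yaw):
    c,s=np.cos(yaw),np.sin(yaw); return np.array(p)@np.array([[c,s],[-s,c]])+o
def blue(d):
    hsv=cv2.cvtColor(d['frame'],cv2.COLOR_RGB2HSV)
    m=cv2.inRange(hsv,(103,110,40),(125,255,255));m[:150]=0;m[280:]=0
    cs,_=cv2.findContours(m,cv2.RETR_EXTERNAL,cv2.CHAIN_APPROX_NONE)
    k=cv2.convexHull(max(cs,key=cv2.contourArea)); M=cv2.moments(k)
    return np.array([M['m10']/M['m00'],M['m01']/M['m00']]),cv2.boundingRect(k)
E
python3 - <<'E'
from h import *
d=grab('top');g=cv2.cvtColor(d['frame'],cv2.COLOR_RGB2GRAY)
px=lambda a:(np.array(a,float)+.5)/3.8-.5+[230,135]
c=px([[358,50],[640,175],[505,500],[213,375]]).astype(np.float32)
c2=cv2.cornerSubPix(g,c.reshape(-1,1,2).copy(),(3,3),(-1,-1),(3,50,.01)).reshape(-1,2);print(c,c2)
for cc in(c,c2):
    W=onz(d,cc,.028)[:,:2]
    L=np.array([[.12,.105],[.12,-.105],[-.12,-.105],[-.12,.105]])
    a=W-W.mean(0);yaw=np.arctan2((L[:,0]*a[:,1]-L[:,1]*a[:,0]).sum(),(L*a).sum());o=W.mean(0)
    print('o',o,'yaw',yaw,'sides',np.linalg.norm(W-np.roll(W,-1,0),axis=1),'res',loc(W,o,yaw)-L)
    print('slot corner/start/end',loc(onz(d,px([[400,160],[335,345],[545,233]]),.028),o,yaw))
    b,r=blue(d);print(b,r,onz(d,[b],.04),loc(onz(d,[b],.04),o,yaw))
s=grab('side');b,r=blue(s);print('side',b,r,onz(s,[b],.038),loc(onz(s,[b],.038),o,yaw))
print(proj(s,np.c_[wor(L,o,yaw),[.028]*4]))
E
```

```text
[[323.8421  147.78947]
 [398.05264 180.6842 ]
 [362.5263  266.21054]
 [285.6842  233.3158 ]] [[323.35974 147.45265]
 [397.9797  180.49638]
 [361.67337 266.43277]
 [285.35687 232.32924]]
o [0.55736743 0.02524568] yaw -0.3848581053344263 sides [0.21058281 0.23746426 0.21125473 0.24237252] res [[ 0.00137012  0.00044282]
 [-0.00145219 -0.00012107]
 [ 0.00108448 -0.00078309]
 [-0.00100241  0.00046134]]
slot corner/start/end [[ 0.0626208   0.04865428]
 [-0.06992617  0.03873932]
 [ 0.05597823 -0.0610275 ]]
[322.29465138 211.88061127] (312, 201, 21, 23) [[0.54102454 0.07679387 0.04      ]] [[-0.03450005  0.04164195]]
o [0.55817288 0.02638068] yaw -0.39017342578681996 sides [0.21173708 0.2392094  0.21127941 0.24074974] res [[ 8.09400849e-04  1.24645988e-03]
 [-8.31141530e-04 -4.84260008e-04]
 [-3.99440405e-05 -1.02079101e-03]
 [ 6.16847218e-05  2.58591132e-04]]
slot corner/start/end [[ 0.06204808  0.0476304 ]
 [-0.07044431  0.03701105]
 [ 0.05598859 -0.06208514]]
[322.29465138 211.88061127] (312, 201, 21, 23) [[0.54102454 0.07679387 0.04      ]] [[-0.03503412  0.04010194]]
side [305.24505327 218.66324201] (293, 208, 25, 23) [[0.53770307 0.07571664 0.038     ]] [[-0.03769624  0.03784236]]
[[376.50452759 197.84176437]
 [385.41874983 278.90804239]
 [260.65134705 279.77678162]
 [269.54469661 198.52337878]]
```

```bash
python3 -c "
import cv2
a=cv2.imread('pics/s1.png');cv2.imwrite('pics/c2.png',cv2.resize(a[180:300,240:410],None,fx=4.5,fy=4.5,interpolation=2))"
```

```text
(no output)
```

View pics/c2.png

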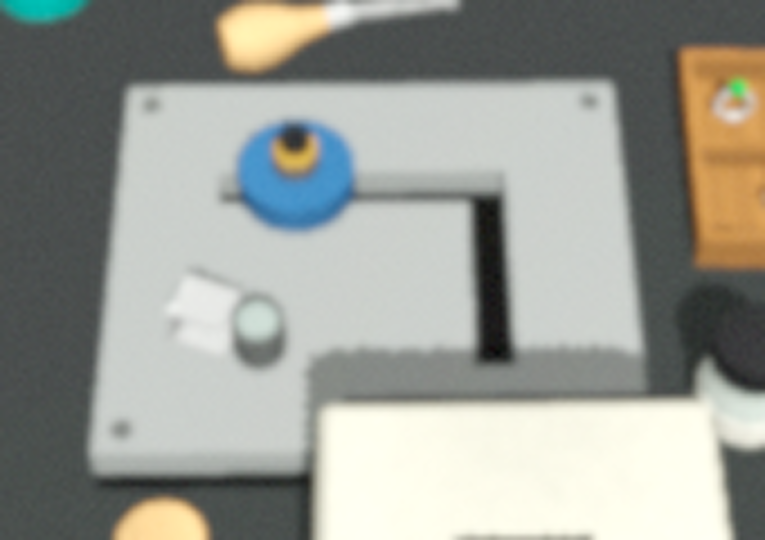

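The side crop shows the carrier disc at crop (295,178). The slot runs from (225,187) to (503,180) to (495,360), and the loupe at (258,330) is well away from it. The side camera agrees with the top to within 3 mm. Gate pose: origin (0.558, 0.026), yaw −0.388. The carrier is at gate (−0.036, 0.040). I'll use shut fingers aligned with the gate axes and approach behind the carrier.

Emit:
drive_tool([
  [0, 95, -176, 0, 0, 0, -0.065],
  [0, 95, -176, 0, 0, 0, -0.065],
  [0, 95, -176, 0, 0, 0, -0.065],
  [0, 95, -176, 0, 0, 0, -0.065],
  [0, 95, -176, 0, 0, 0, -0.065],
], squeeze=5)

```text
t: 0.72
tcp_pos: [0.3029, 0.4373, 0.2226]
tool_rot: [0.0, 0.194, 0.981, -0.0]
wrist_force: [0.6, 0.0, 0.5]
finger_gap: 0.707
finger_force: 0.0
```

Emit:
drive_tool([
  [0, 95, -176, 0, 0, 0, 0],
  [0, 95, -176, 0, 0, 0, 0],
  [0, 95, -176, 0, 0, 0, 0],
  [0, 95, -176, 0, 0, 0, 0],
  [0, 95, -176, 0, 0, 0, 0],
])

```text
t: 1.13
tcp_pos: [0.3976, 0.2611, 0.2229]
tool_rot: [0.0, 0.194, 0.981, 0.0]
wrist_force: [0.2, -0.5, 0.1]
finger_gap: 0.328
finger_force: 0.0
```

Emit:
drive_tool([
  [0, 89, -165, 0, 0, 0, 0],
  [0, 89, -165, 0, 0, 0, 0],
  [0, 89, -165, 0, 0, 0, 0],
  [0, 89, -165, 0, 0, 0, 0],
  [0, 89, -165, 0, 0, 0, 0],
])

```text
t: 1.55
tcp_pos: [0.4871, 0.0936, 0.2231]
tool_rot: [0.001, 0.196, 0.981, -0.0]
wrist_force: [0.3, -0.5, -0.0]
finger_gap: 0.018
finger_force: 0.0
```

Emit:
drive_tool([
  [0, -2, 5, -40, 0, 0, 0],
  [0, -2, 5, -80, 0, 0, 0],
  [0, -2, 5, -120, 0, 0, 0],
  [0, -2, 5, -145, 0, 0, 0],
  [0, -2, 5, -145, 0, 0, 0],
])

```text
t: 1.97
tcp_pos: [0.4787, 0.103, 0.0724]
tool_rot: [-0.004, 0.193, 0.981, -0.003]
wrist_force: [-1.6, -0.7, -0.9]
finger_gap: 0.007
finger_force: 0.0
```

Emit:
drive_tool([
  [0, 0, 0, -15, 0, 0, 0],
  [0, 0, 0, -25, 0, 0, 0],
  [0, 0, 0, -35, 0, 0, 0],
  [0, 0, 0, -42, 0, 0, 0],
  [0, 0, 0, -42, 0, 0, 0],
])

```text
t: 2.38
tcp_pos: [0.4826, 0.1044, 0.0349]
tool_rot: [-0.001, 0.193, 0.981, -0.0]
wrist_force: [-1.0, -0.2, 0.2]
finger_gap: 0.005
finger_force: 0.0
```

Run:
```python
from h import *
print(ctrl.state()['tcp_pos'],loc(ctrl.state()['tcp_pos'],np.array([.558,.026]),-.388))
d=grab('side','x.png');o=cv2.imread('pics/x.png')[160:310,220:420];cv2.imwrite('pics/c3.png',cv2.resize(o,None,fx=4,fy=4,interpolation=2))
```

```text
[0.48263164 0.10436758 0.03488605] [-0.09941547  0.04402763]
```

View pics/c3.png

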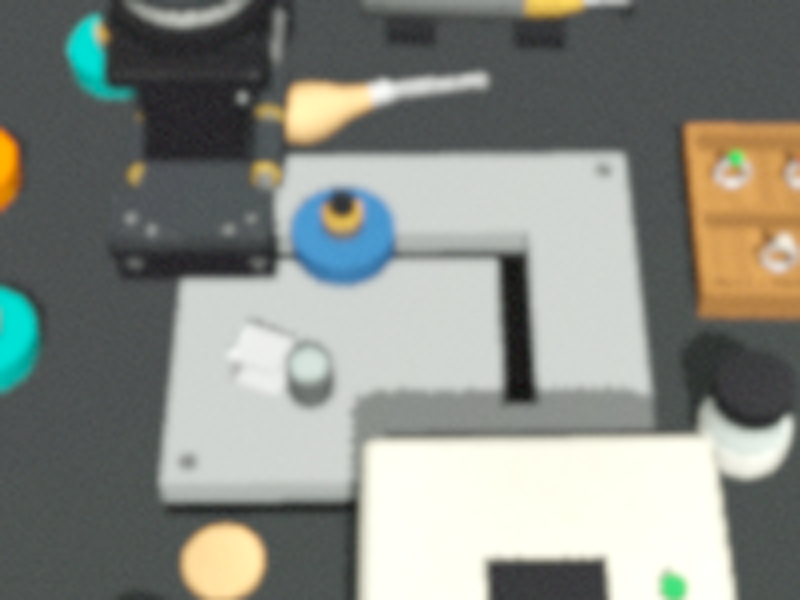

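The carrier at crop (343,235) is untouched, and the fingers stand behind it at left, clear of the loupe. Pushing along gate +x.

Emit:
drive_tool([
  [0, 4, -3, 0, 0, 0, 0],
  [0, 8, -6, 0, 0, 0, 0],
  [0, 12, -8, 0, 0, 0, 0],
  [0, 17, -11, 0, 0, 0, 0],
  [0, 21, -13, 0, 0, 0, 0],
])

```text
t: 2.85
tcp_pos: [0.505, 0.0909, 0.0359]
tool_rot: [0.0, 0.193, 0.981, 0.0]
wrist_force: [-1.7, -0.1, -0.0]
finger_gap: 0.002
finger_force: 0.4
```

Emit:
drive_tool([
  [0, 5, -2, 0, 0, 0, 0],
  [0, 9, -4, 0, 0, 0, 0],
  [0, 14, -6, 0, 0, 0, 0],
  [0, 19, -8, 0, 0, 0, 0],
  [0, 23, -9, 0, 0, 0, 0],
])

```text
t: 3.27
tcp_pos: [0.5278, 0.082, 0.0355]
tool_rot: [0.0, 0.193, 0.981, -0.0]
wrist_force: [-1.6, 1.3, 0.3]
finger_gap: 0.003
finger_force: 0.7
```

Emit:
drive_tool([
  [0, 5, -2, 0, 0, 0, 0],
  [0, 9, -4, 0, 0, 0, 0],
  [0, 14, -6, 0, 0, 0, 0],
  [0, 19, -8, 0, 0, 0, 0],
  [0, 23, -9, 0, 0, 0, 0],
])

```text
t: 3.68
tcp_pos: [0.5508, 0.0729, 0.0355]
tool_rot: [0.0, 0.193, 0.981, -0.0]
wrist_force: [-0.9, 1.5, -0.2]
finger_gap: 0.004
finger_force: 0.6
```

```bash
cat > q.py <<'E'
from h import *
o,y=np.array([.558,.026]),-.388
s=ctrl.state();print(s['t'],'tcp gate',loc(s['tcp_pos'],o,y),s['wrist_force'])
d=grab('side','y.png');b,r=blue(d);print('carrier (side)',b,r,loc(onz(d,[b],.038),o,y))
d=grab('top');b,r=blue(d);print('top',b,r,loc(onz(d,[b],.04),o,y))
E
python3 q.py
```

```text
3.6833 tcp gate [-0.02438555  0.04073944] [-0.85261889  1.51781014 -0.19985551]
carrier (side) [334.52331606 219.28583765] (328, 208, 14, 22) [[0.02451186 0.03598163]]Traceback (most recent call last):
  File "q.py", line 5, in <module>
    d=grab('top');b,r=blue(d);print('top',b,r,loc(onz(d,[b],.04),o,y))
                      ~~~~^^^
  File "h.py", line 25, in blue
    k=cv2.convexHull(max(cs,key=cv2.contourArea)); M=cv2.moments(k)
                     ~~~^^^^^^^^^^^^^^^^^^^^^^^^
ValueError: max() iterable argument is empty
```

The carrier is moving: its visible right edge is at column 342 in the side view, and the force is about 1.7 N.

Emit:
drive_tool([
  [0, 5, -2, 0, 0, 0, 0],
  [0, 9, -4, 0, 0, 0, 0],
  [0, 14, -6, 0, 0, 0, 0],
  [0, 19, -8, 0, 0, 0, 0],
  [0, 23, -9, 0, 0, 0, 0],
])

```text
t: 4.2
tcp_pos: [0.5739, 0.0639, 0.0356]
tool_rot: [0.0, 0.193, 0.981, -0.0]
wrist_force: [-1.3, 0.6, -0.3]
finger_gap: 0.005
finger_force: 0.6
```

Emit:
drive_tool([
  [0, 2, -1, 0, 0, 0, 0],
  [0, 5, -2, 0, 0, 0, 0],
  [0, 7, -3, 0, 0, 0, 0],
  [0, 9, -4, 0, 0, 0, 0],
  [0, 11, -4.5, 0, 0, 0, 0],
])

```text
t: 4.62
tcp_pos: [0.5843, 0.0598, 0.0355]
tool_rot: [-0.0, 0.193, 0.981, -0.0]
wrist_force: [-1.7, 0.8, -0.1]
finger_gap: 0.004
finger_force: 0.7
```

Emit:
drive_tool([
  [0, 0.5, -0.2, 0, 0, 0, 0],
  [0, 1, -0.4, 0, 0, 0, 0],
  [0, 1.5, -0.6, 0, 0, 0, 0],
  [0, 2, -0.8, 0, 0, 0, 0],
  [0, 2, -0.8, 0, 0, 0, 0],
])

```text
t: 5.03
tcp_pos: [0.5863, 0.0591, 0.0356]
tool_rot: [0.0, 0.193, 0.981, 0.0]
wrist_force: [-0.9, 0.7, 0.3]
finger_gap: 0.009
finger_force: 0.5
```

```bash
sed -i '$d' q.py; python3 q.py
```

```text
5.0333 tcp gate [0.01364258 0.04135321] [-0.91026667  0.7391279   0.27243265]
carrier (side) [353.47368421 219.61513158] (348, 208, 12, 24) [[0.06463498 0.03465229]]
```

Emit:
drive_tool([
  [0, 0.6, -0.25, 0, 0, 0, 0],
  [0, 1.2, -0.5, 0, 0, 0, 0],
  [0, 1.8, -0.75, 0, 0, 0, 0],
  [0, 2.4, -1, 0, 0, 0, 0],
  [0, 2.8, -1.15, 0, 0, 0, 0],
])

```text
t: 5.5
tcp_pos: [0.5891, 0.0579, 0.0356]
tool_rot: [0.0, 0.193, 0.981, 0.0]
wrist_force: [-1.8, -0.6, -0.9]
finger_gap: 0.006
finger_force: 0.6
```

Emit:
drive_tool([
  [0, 0.4, -0.15, 0, 0, 0, 0],
  [0, 0.8, -0.3, 0, 0, 0, 0],
  [0, 1.2, -0.5, 0, 0, 0, 0],
  [0, 1.6, -0.65, 0, 0, 0, 0],
  [0, 1.6, -0.65, 0, 0, 0, 0],
])

```text
t: 5.92
tcp_pos: [0.59, 0.0576, 0.0355]
tool_rot: [-0.001, 0.193, 0.981, 0.0]
wrist_force: [-3.3, 1.0, 1.4]
finger_gap: 0.009
finger_force: 2.0
```

Emit:
drive_tool([
  [0, 0.4, -0.15, 0, 0, 0, 0],
  [0, 0.8, -0.3, 0, 0, 0, 0],
  [0, 0.8, -0.3, 0, 0, 0, 0],
])

```text
t: 6.17
tcp_pos: [0.5901, 0.0576, 0.0354]
tool_rot: [-0.001, 0.192, 0.981, 0.0]
wrist_force: [-5.3, 1.5, 2.9]
finger_gap: 0.004
finger_force: 3.1
```

```bash
python3 q.py
```

```text
6.1667 tcp gate [0.01772987 0.04143068] [-5.28601973  1.53158003  2.89050947]
carrier (side) [355.69779507 218.96498054] (351, 208, 10, 22) [[0.06943926 0.03637718]]
```

The carrier is stopped at the corner's outer wall. Next I back off, rise, and go round to its +y side.

Emit:
drive_tool([
  [0, -7, 3, 0, 0, 0, 0],
  [0, -14, 6, 0, 0, 0, 0],
  [0, -14, 6, 25, 0, 0, 0],
  [0, -14, 6, 50, 0, 0, 0],
  [0, -14, 6, 50, 0, 0, 0],
])

```text
t: 6.63
tcp_pos: [0.5811, 0.0634, 0.0907]
tool_rot: [0.005, 0.193, 0.981, 0.002]
wrist_force: [1.2, -0.4, 1.0]
finger_gap: 0.004
finger_force: 0.0
```

Emit:
drive_tool([
  [0, 11, 26, 0, 0, 0, 0],
  [0, 22, 53, 0, 0, 0, 0],
  [0, 46, 43, 0, 0, 0, 0],
  [0, 71, 33, 0, 0, 0, 0],
  [0, 71, 33, 0, 0, 0, 0],
])

```text
t: 7.05
tcp_pos: [0.6527, 0.0935, 0.0858]
tool_rot: [0.003, 0.193, 0.981, -0.001]
wrist_force: [0.1, -1.1, 0.5]
finger_gap: 0.01
finger_force: 0.0
```

```bash
python3 q.py; python3 -c "
import cv2
a=cv2.imread('pics/y.png');cv2.imwrite('pics/c4.png',cv2.resize(a[160:310,220:420],None,fx=4,fy=4,interpolation=2))"
```

```text
7.05 tcp gate [0.06213198 0.09831183] [ 0.14502392 -1.08107261  0.52336407]
carrier (side) [348.54100228 218.08921792] (337, 207, 24, 25) [[0.05435869 0.03893996]]
```

View pics/c4.png

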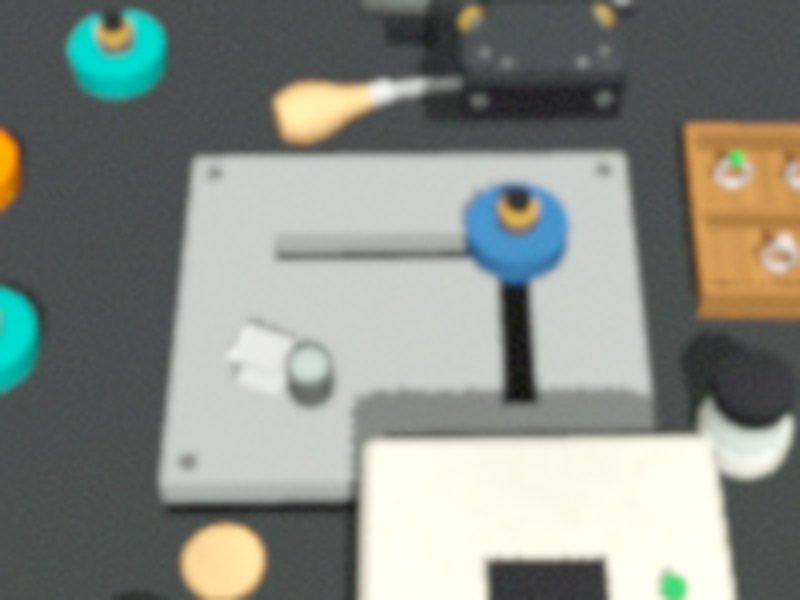

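The carrier sits at the corner over the second leg, at crop (515,232). The gripper is behind it, with nothing disturbed. Descending and pushing along gate −y.

Emit:
drive_tool([
  [0, -5, 4, -10, 0, 0, 0],
  [0, -5, 4, -25, 0, 0, 0],
  [0, -5, 4, -40, 0, 0, 0],
  [0, -5, 4, -50, 0, 0, 0],
  [0, -5, 4, -50, 0, 0, 0],
])

```text
t: 7.52
tcp_pos: [0.6401, 0.1007, 0.0325]
tool_rot: [-0.003, 0.192, 0.981, -0.001]
wrist_force: [-0.3, -0.3, -0.7]
finger_gap: 0.005
finger_force: 0.0
```

Emit:
drive_tool([
  [0, -1.5, -3.7, 0, 0, 0, 0],
  [0, -3, -7.4, 0, 0, 0, 0],
  [0, -4.5, -11, 0, 0, 0, 0],
  [0, -6, -14.8, 0, 0, 0, 0],
  [0, -7.6, -18.5, 0, 0, 0, 0],
])

```text
t: 7.93
tcp_pos: [0.6361, 0.0808, 0.0364]
tool_rot: [0.001, 0.193, 0.981, 0.0]
wrist_force: [-0.1, 0.5, 0.6]
finger_gap: 0.005
finger_force: 0.0
```

Emit:
drive_tool([
  [0, -1.5, -3.7, 0, 0, 0, 0],
  [0, -3, -7.4, 0, 0, 0, 0],
  [0, -4.5, -11, 0, 0, 0, 0],
  [0, -6, -14.8, 0, 0, 0, 0],
  [0, -7.6, -18.5, 0, 0, 0, 0],
])

```text
t: 8.35
tcp_pos: [0.6282, 0.063, 0.0357]
tool_rot: [0.0, 0.193, 0.981, 0.0]
wrist_force: [0.3, 1.8, 1.4]
finger_gap: 0.004
finger_force: 0.7
```

```bash
python3 q.py
```

```text
8.35 tcp gate [0.05100248 0.06084749] [0.28324795 1.78469815 1.3500263 ]
carrier (side) [348.92857143 227.86137566] (336, 221, 26, 18) [[0.05407978 0.01261929]]
```

Emit:
drive_tool([
  [0, -0.8, -4, 0, 0, 0, 0],
  [0, -1.6, -8, 0, 0, 0, 0],
  [0, -2.3, -12, 0, 0, 0, 0],
  [0, -3, -16, 0, 0, 0, 0],
  [0, -3.9, -20, 0, 0, 0, 0],
])

```text
t: 8.82
tcp_pos: [0.6243, 0.0425, 0.0356]
tool_rot: [0.0, 0.193, 0.981, 0.0]
wrist_force: [1.1, 1.7, 1.4]
finger_gap: 0.007
finger_force: 0.8
```

Emit:
drive_tool([
  [0, -1.5, -3.7, 0, 0, 0, 0],
  [0, -3, -7.4, 0, 0, 0, 0],
  [0, -4.5, -11, 0, 0, 0, 0],
  [0, -6, -14.8, 0, 0, 0, 0],
  [0, -7.6, -18.5, 0, 0, 0, 0],
])

```text
t: 9.23
tcp_pos: [0.6165, 0.0241, 0.0356]
tool_rot: [0.0, 0.193, 0.981, 0.0]
wrist_force: [0.8, 1.2, 0.6]
finger_gap: 0.005
finger_force: 0.7
```

Emit:
drive_tool([
  [0, -1.5, -3.7, 0, 0, 0, 0],
  [0, -3, -7.4, 0, 0, 0, 0],
  [0, -4.5, -11, 0, 0, 0, 0],
  [0, -6, -14.8, 0, 0, 0, 0],
  [0, -7.6, -18.5, 0, 0, 0, 0],
])

```text
t: 9.65
tcp_pos: [0.609, 0.0057, 0.0356]
tool_rot: [0.0, 0.193, 0.981, 0.0]
wrist_force: [0.4, 1.0, 0.8]
finger_gap: 0.007
finger_force: 0.7
```

```bash
python3 q.py
```

```text
9.65 tcp gate [0.05487626 0.00045065] [0.37305052 0.95532999 0.76362316]
carrier (side) [350.64994026 252.27897252] (338, 246, 26, 15) [[ 0.05492983 -0.0490171 ]]
```

Emit:
drive_tool([
  [0, -0.6, -1.5, 0, 0, 0, 0],
  [0, -1.2, -3, 0, 0, 0, 0],
  [0, -1.8, -4.5, 0, 0, 0, 0],
  [0, -2.4, -6, 0, 0, 0, 0],
  [0, -2.8, -7, 0, 0, 0, 0],
])

```text
t: 10.12
tcp_pos: [0.6062, -0.001, 0.0355]
tool_rot: [-0.0, 0.193, 0.981, 0.0]
wrist_force: [0.5, 0.8, 0.9]
finger_gap: 0.005
finger_force: 0.6
```

Emit:
drive_tool([
  [0, -0.2, -0.6, 0, 0, 0, 0],
  [0, -0.4, -1.2, 0, 0, 0, 0],
  [0, -0.7, -1.8, 0, 0, 0, 0],
  [0, -0.9, -2.3, 0, 0, 0, 0],
  [0, -0.9, -2.3, 0, 0, 0, 0],
])

```text
t: 10.53
tcp_pos: [0.6053, -0.0034, 0.0355]
tool_rot: [-0.0, 0.193, 0.981, -0.0]
wrist_force: [0.3, 1.7, -0.6]
finger_gap: 0.003
finger_force: 0.4
```

Emit:
drive_tool([
  [0, -0.2, -0.5, 0, 0, 0, 0],
  [0, -0.4, -1, 0, 0, 0, 0],
  [0, -0.6, -1.4, 0, 0, 0, 0],
  [0, -0.6, -1.4, 0, 0, 0, 0],
])

```text
t: 10.87
tcp_pos: [0.6047, -0.0049, 0.0355]
tool_rot: [-0.0, 0.193, 0.981, -0.0]
wrist_force: [0.1, 1.0, -1.2]
finger_gap: 0.01
finger_force: 0.5
```

Not at the end wall yet; continuing in small steps.

Emit:
drive_tool([
  [0, -0.2, -0.4, 0, 0, 0, 0],
  [0, -0.4, -0.9, 0, 0, 0, 0],
  [0, -0.5, -1.3, 0, 0, 0, 0],
  [0, -0.5, -1.3, 0, 0, 0, 0],
])

```text
t: 11.2
tcp_pos: [0.6042, -0.0061, 0.0356]
tool_rot: [-0.0, 0.193, 0.981, -0.0]
wrist_force: [-0.4, 0.7, 0.2]
finger_gap: 0.007
finger_force: 0.4
```

Emit:
drive_tool([
  [0, -0.2, -0.4, 0, 0, 0, 0],
  [0, -0.4, -0.9, 0, 0, 0, 0],
  [0, -0.5, -1.3, 0, 0, 0, 0],
  [0, -0.5, -1.3, 0, 0, 0, 0],
])

```text
t: 11.53
tcp_pos: [0.6037, -0.0074, 0.0356]
tool_rot: [-0.0, 0.193, 0.981, -0.0]
wrist_force: [1.1, 1.5, -0.1]
finger_gap: 0.003
finger_force: 0.4
```

Emit:
drive_tool([
  [0, -0.2, -0.4, 0, 0, 0, 0],
  [0, -0.4, -0.9, 0, 0, 0, 0],
  [0, -0.5, -1.3, 0, 0, 0, 0],
  [0, -0.5, -1.3, 0, 0, 0, 0],
])

```text
t: 11.87
tcp_pos: [0.6033, -0.0087, 0.0356]
tool_rot: [-0.0, 0.193, 0.981, 0.0]
wrist_force: [0.4, 1.4, -1.7]
finger_gap: 0.003
finger_force: 0.4
```

```bash
python3 q.py
```

```text
11.8667 tcp gate [ 0.05501822 -0.0150055 ] [ 0.35600117  1.36775485 -1.65800657]
carrier (side) [350.7683727  259.34711286] (338, 254, 26, 13) [[ 0.05441656 -0.06583094]]
```

Emit:
drive_tool([
  [0, -0.2, -0.4, 0, 0, 0, 0],
  [0, -0.4, -0.9, 0, 0, 0, 0],
  [0, -0.5, -1.3, 0, 0, 0, 0],
  [0, -0.5, -1.3, 0, 0, 0, 0],
])

```text
t: 12.25
tcp_pos: [0.6028, -0.01, 0.0356]
tool_rot: [-0.0, 0.193, 0.981, -0.0]
wrist_force: [0.5, 0.3, 0.7]
finger_gap: 0.005
finger_force: 0.4
```

Emit:
drive_tool([
  [0, -0.2, -0.4, 0, 0, 0, 0],
  [0, -0.4, -0.9, 0, 0, 0, 0],
  [0, -0.5, -1.3, 0, 0, 0, 0],
  [0, -0.5, -1.3, 0, 0, 0, 0],
])

```text
t: 12.58
tcp_pos: [0.6023, -0.0113, 0.0356]
tool_rot: [0.0, 0.193, 0.981, -0.0]
wrist_force: [0.8, 0.6, -0.7]
finger_gap: 0.008
finger_force: 0.4
```

Emit:
drive_tool([
  [0, -0.2, -0.4, 0, 0, 0, 0],
  [0, -0.4, -0.9, 0, 0, 0, 0],
  [0, -0.5, -1.3, 0, 0, 0, 0],
  [0, -0.5, -1.3, 0, 0, 0, 0],
])

```text
t: 12.92
tcp_pos: [0.6019, -0.0122, 0.0356]
tool_rot: [0.0, 0.193, 0.981, 0.0]
wrist_force: [1.6, 1.1, -0.8]
finger_gap: 0.007
finger_force: 0.9
```

```bash
python3 q.py
python3 - <<'E'
import cv2
from h import *
t=cv2.imread('pics/y.png')[200:290,300:400]
grab('top','z.png');u=cv2.imread('pics/z.png')[150:240,310:410]
cv2.imwrite('pics/c5.png',cv2.resize(np.hstack([t,u]),None,fx=4,fy=4,interpolation=2))
E
```

```text
12.9167 tcp gate [ 0.05508833 -0.01874283] [ 1.56144452  1.1486602  -0.82742844]
carrier (side) [350.80676329 260.36783989] (338, 255, 27, 12) [[ 0.05438532 -0.068224  ]]
```

View pics/c5.png

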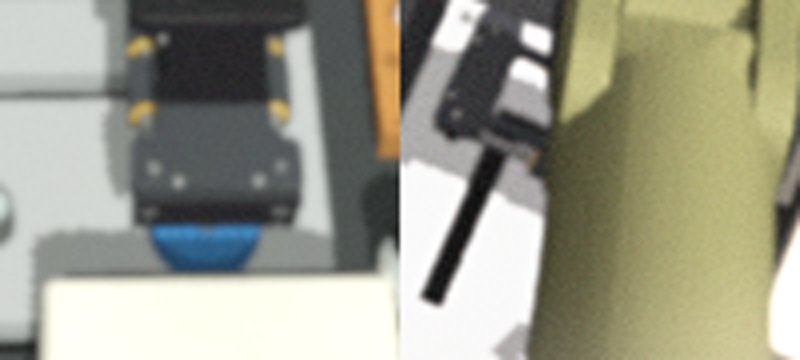

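The left half (side view) shows the carrier's blue front edge at crop (205,245), just before the housing. The last step fell short of its command, which suggests the wall, so I'm pressing gently once more.

Emit:
drive_tool([
  [0, -0.2, -0.4, 0, 0, 0, 0],
  [0, -0.4, -0.9, 0, 0, 0, 0],
  [0, -0.4, -0.9, 0, 0, 0, 0],
])

```text
t: 13.27
tcp_pos: [0.6018, -0.0123, 0.0357]
tool_rot: [0.0, 0.192, 0.981, 0.001]
wrist_force: [1.6, 4.3, -1.6]
finger_gap: 0.007
finger_force: 2.2
```

Emit:
drive_tool([
  [0, -0.2, -0.4, 0, 0, 0, 0],
  [0, -0.3, -0.7, 0, 0, 0, 0],
  [0, -0.3, -0.7, 0, 0, 0, 0],
])

```text
t: 13.52
tcp_pos: [0.6018, -0.0125, 0.0359]
tool_rot: [0.0, 0.192, 0.981, 0.001]
wrist_force: [2.9, 5.4, -0.5]
finger_gap: 0.006
finger_force: 2.9
```

It is stopped against the end wall, with the force rising and no travel. Backing off and clearing.

Emit:
drive_tool([
  [0, 4, 9, 0, 0, 0, 0],
  [0, 11, 27, 0, 0, 0, 0],
  [0, 11, 27, 30, 0, 0, 0],
  [0, 11, 27, 70, 0, 0, 0],
  [0, 11, 27, 105, 0, 0, 0],
])

```text
t: 13.93
tcp_pos: [0.6115, 0.0118, 0.1415]
tool_rot: [-0.001, 0.193, 0.981, -0.002]
wrist_force: [1.1, 0.4, 0.7]
finger_gap: 0.002
finger_force: 0.0
```

Emit:
drive_tool([
  [0, -30, 25, 20, 0, 0, 0],
  [0, -60, 50, 40, 0, 0, 0],
  [0, -85, 78, 50, 0, 0, 0],
  [0, -105, 110, 50, 0, 0, 0],
  [0, -125, 145, 50, 0, 0, 0],
])

```text
t: 14.35
tcp_pos: [0.4867, 0.1573, 0.192]
tool_rot: [0.001, 0.194, 0.981, 0.0]
wrist_force: [0.6, 1.9, -0.8]
finger_gap: 0.007
finger_force: 0.0
```

Emit:
drive_tool([
  [0, -20, 36, 0, 0, 0, 0],
  [0, -40, 72, 0, 0, 0, 0],
  [0, -60, 108, 0, 0, 0, 0],
  [0, -80, 144, 0, 0, 0, 0],
  [0, -80, 144, 0, 0, 0, 0],
])

```text
t: 14.77
tcp_pos: [0.4019, 0.3094, 0.1905]
tool_rot: [-0.001, 0.187, 0.982, 0.001]
wrist_force: [0.1, 0.6, 0.2]
finger_gap: 0.005
finger_force: 0.0
```

Run:
```python
from h import *
o,y=np.array([.558,.026]),-.388
d=grab('top','f.png');b,r=blue(d);print('top',b,r,loc(onz(d,[b],.04),o,y))
u=cv2.imread('pics/f.png')[135:285,230:440];cv2.imwrite('pics/c6.png',cv2.resize(u,None,fx=3.8,fy=3.8,interpolation=2))
d=grab('side');b,r=blue(d);print('side',b,r,loc(onz(d,[b],.038),o,y)); print(ctrl.state()['tcp_pos'])
```

```text
top [371.05723906 193.59066859] (360, 184, 23, 21) [[ 0.05748271 -0.05397214]]
side [350.66790467 254.26183844] (338, 240, 27, 27) [[ 0.05475418 -0.05377753]]
[0.40650319 0.30248962 0.19038144]
```

View pics/c6.png

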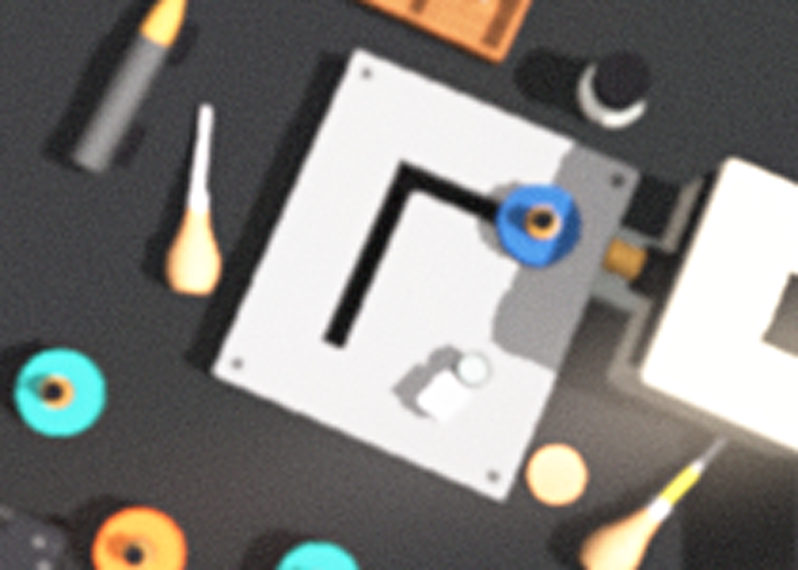

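The carrier is home at crop (540,222) in front of the nozzle, measured at gate (0.056, −0.054). Nothing else has moved and the arm is clear.

Emit:
drive_tool([
  [0, 0, 0, 0, 0, 0, 0],
  [0, 0, 0, 0, 0, 0, 0],
])

```text
t: 15.03
tcp_pos: [0.4084, 0.2999, 0.1905]
tool_rot: [0.0, 0.194, 0.981, -0.001]
wrist_force: [0.4, -0.9, 0.9]
finger_gap: 0.005
finger_force: 0.0
```

```bash
python3 -c "
from station import ctrl
print(ctrl.finish_job())"
```

```text
the job is handed in; nothing more can be done
None
```

I pushed the blue carrier round the corner to the end stop of the second leg in about 15 s. It measured within about 1–2 mm of home, the other things looked undisturbed and the arm was clear. The job is handed in; no verdict came back.

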